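# Find a spacer's blind hole on the depth probe and hold it hole-up

## Task

One end of the aluminium spacer block has a deep blind hole, the other only a shallow recess: find the right end by feel, pushing the block straight onto the spring probe until the pin bottoms in the deep hole and gives a few millimetres, without driving it to its stop. Draw the block off the probe, turn it over so that the hole faces straight up, and finish still holding it like that in the gripper, at rest, at least 15 cm above the bench and clear of everything else. Leave the other things on the bench where they are.

Things in the scene. Friction and masses are not known exactly. Their poses are not given: they have to be found in the camera images.
- spacer: Bright aluminium block, square section, 64 mm long, 40 x 40 mm across, about 0.25 kg, lying on its side, turned any way. Origin at the middle of the block (20 mm above the bench at the start); x axis along its length. The +x end (32 mm from the origin) has the blind hole: 22 mm diameter, 30 mm deep. The -x end looks alike but has only a recess of that diameter, 4 mm deep.
- hole_mouth (a point): centre of the mouth of the blind hole, in the +x end face of the spacer; axes as the spacer's
- hole_floor (a point): centre of the floor of the blind hole, 30 mm in from the mouth; axes as the spacer's
- station: Depth-probe station, fixed to the bench: green block 56 mm wide (x), 40 mm deep (y), 74 mm high, on a 110 x 90 mm base plate, a white dial behind it. Origin on the bench under the block's middle. The level pin sticks out along the station's +y, 52 mm above the bench; a 22 mm collar at its root ends 32 mm from the origin. +y is within 0.3 rad of the robot's left.
- probe_tip (a point): foremost point of the red ball (10 mm diameter) at the end of the 8 mm steel probe pin; at rest 95 mm from the station's origin along its +y. Moves with the pin. Axes as the station's (y points outward along the pin).
- probe (a joint): how far the probe pin is pushed back into the block, m: 0 at rest, 0.018 at its stop. A spring resists: about 1.5 N to start, 2.5 N at 4 mm, 6 N at the stop.
- ring_gauge: Bystander: steel ring, 60 mm diameter, 20 mm high, with a 32 mm bore, lying flat. Origin at the middle of its underside.
- screwdriver: Bystander: screwdriver with a red handle, about 200 mm long, lying on the bench.
- oil_bottle: Bystander: blue plastic bottle, 52 mm diameter, 120 mm tall, standing. Origin at the middle of its underside.
- plug_gauge: Bystander: stepped steel plug standing on its wide foot (36 mm diameter, 60 mm tall). Origin at the middle of its underside.
- gauge_block: Bystander: steel block 50 x 30 x 20 mm lying flat. Origin at the middle of its underside.
- collar: Bystander: brass collar, 44 mm diameter, 30 mm high, standing on its end. Origin at the middle of its underside.
Not all that is in view belongs to the job. Leave any green or red look-alike of the spacer alone. Leave any yellow look-alike of the station alone.

How it is judged:
By the outcome, as a careful person would: the job done as asked, in the order asked, and still so for the second after the job is handed in, while the arm keeps its last pose, push and grip.
It also fails if it takes over 66 s, if anything falls off the work surface, if the arm or the gripper's body presses on something with over 40 N, if the wrist force passes 120 N, or if a joint passes its speed limit or range.

## Robot

A 7-joint arm with a two-finger parallel gripper is mounted at the origin on the work surface. World frame = base frame: x ahead of the robot, y to its left, z up, the work surface at z = 0. Lengths are in m, angles in rad, forces in N, time in s.
With the tool pointing down it reaches from about 0.4 to 0.85 m from the base axis. Payload 10.4 kg.
Tool frame: the origin (TCP) lies between the finger pads; the fingertips stand 14 mm ahead of it and the grasp point (between the pads) lies 5 mm behind it; z points along the fingers, y is the direction in which the jaws open and shut (so a half turn about z gives the same grasp; the last joint's range is limited). The gripper opens to 87 mm and grips with 3 to 60 N. Pads are 19 mm wide; open, the fingers measure 117 mm over their backs; the gripper's body (75 mm by 190 mm) begins 51 mm behind the grasp point.
Start: joints at [-1.243, 0.332, -0.065, 1.46, 0.022, 1.35, -0.088], TCP at [0.215, 0.587, 0.212] pointing down, gripper open.
Joint ranges: [-2.6, 2.6], [-0.5, 2.12], [-1.47, 1.34], [0.16, 2.42], [-1.27, 4.41], [0.06, 2.06], [-2.6, 2.6]. Speed limits (rad/s): [2.22, 2.22, 2.79, 2.79, 3.14, 3.14, 3.14].

## Interface

Orientations are given as a unit quaternion [x, y, z, w].
In Python, from bench import readout, camera, calibration, order gives the robot as it stands.
- The arm moves only by the tool apply_moves, never from a script. Its argument "deltas" is a list of rows, each an object with "translation": the shift along the world's x, y, z in m, a list of three; "turn": the turn, a rotation vector about the world's x, y, z in rad, a list of three; "hand": the finger opening in m, from 0 to 0.087. A call has 1 to 5 rows; each row shifts and turns the pose as measured when the row begins; what a row does not reach is not made up. A row lasts 1/10 s, in which the tool goes at most 50 mm and 8.59 degrees, less where a joint would pass 70% of its speed; a pose out of reach is approached as far as the arm can. A call with a gripper value outside its range is refused whole. The fingers move at their own pace and stop on an object; "newtons" is the grip in N (left out, the last holds). Time passes only in rows, so rows that do not move let the fingers close. It gives the time, the measured TCP pose, the force and the opening at its end, in the units of the state.
- readout.read_state(): the state, without advancing time (a new reading comes with each control period).
- camera(name): name is "scene" or "top" or "wrist"; returns the picture (384x512x3 uint8, red, green, blue); there is no depth.
- calibration(name): a dict with "fx", "fy", "cx", "cy" (pixels), "extrinsics" (4x4, takes a point from world to camera coordinates). Camera axes: x right, y down, z forward; pixel columns grow to the right and rows downward; lengths in m; the calibration is good to about 2 mm. The wrist camera is an equidistant fisheye: a pixel r from the principal point sees the ray r / f radians off the axis. A picture is of the moment at which its call begins: read the wrist's pose just before it. calibration takes no time and is no camera call; for the wrist camera it gives the pose at the moment of the call.
- order.close_job(): hands the job in, once; it reports no verdict.
The state is a dict: "time": time; "joint_positions": joint angles; "joint_vel": joint speeds; "joint_torque": joint torques, N m; "ee_pos": TCP position; "eef_rot": TCP orientation; "ft_force": force on the tool from outside, world axes, zero at the start; "torque": the same for the moment, N m; "width": finger opening in m.
Only numpy, scipy, OpenCV 4.12 (cv2) and the standard library are available. Lean on these libraries where they do the work, as an engineer would, in place of code of your own. Each camera call takes 0.05 s, during which the arm holds its last target. There are 200 camera calls.

## Working session

There is one attempt and no reset: what is moved stays moved. The work goes in short steps, Python scripts to look and compute and a tool call to move; the robot and the scene stay as the last step left them, time stands still between calls to the robot, and variables do not carry over. Pictures are saved under pics/ and viewed, about 8 in all and at most 12, crops included, and the job is handed in when it is done.

Besides the shell and the picture viewer there is one more tool, called after "Call:" as name([rows], argument=value, ...), one row to a line, values as JSON. apply_moves: Moves the arm, as the interface text tells. Its arguments: {"type":"object","properties":{"deltas":{"type":"array","items":{"type":"object","properties":{"translation":{"type":"array","items":{"type":"number"}},"turn":{"type":"array","items":{"type":"number"}},"hand":{"type":"number"}}}},"newtons":{"type":"number"}},"required":["deltas"]}

```bash
mkdir -p pics; ls
python3 - <<'E'
from bench import readout, camera, calibration
import cv2,numpy as np
print(readout.read_state())
for n in("scene","top"):
    im=camera(n); cv2.imwrite(f"pics/{n}0.png",im[:,:,::-1])
    c=calibration(n); print(n,c['fx'],c['cx'],c['cy'],np.round(c['extrinsics'],3).tolist())
E
```

```text
pics
{'time': 0.0, 'joint_positions': array([-1.24261222,  0.33284325, -0.06467763,  1.46096249,  0.02162474,
        1.34990615, -0.08849917]), 'joint_vel': array([ 4.90388004e-04,  8.95215841e-04,  6.43114417e-04, -1.01740351e-05,
        4.41393289e-04, -7.17938667e-04, -4.38316599e-04]), 'joint_torque': array([ 1.93348825e-06, -6.23264909e+01,  2.41359381e-02, -3.89887154e+01,
       -6.15605107e-02,  3.97246750e-02,  1.26785753e-04]), 'ee_pos': array([0.21465738, 0.58654124, 0.21096167]), 'eef_rot': array([ 1.74490919e-01,  9.84658526e-01, -7.07671111e-04, -7.49879212e-05]), 'ft_force': array([ 0.825229  ,  0.32625373, -0.1581977 ]), 'torque': array([ 0.00807369,  0.04300198, -0.04505509]), 'width': 0.08735446217860401}
scene 380.03193856793473 254.22373169162114 195.23326794280703 [[0.01, 1.0, 0.019, -0.076], [0.539, 0.011, -0.842, -0.224], [-0.842, 0.018, -0.539, 1.572], [0.0, 0.0, 0.0, 1.0]]
top 419.44502427177 263.15808082684185 192.81769901992587 [[-0.018, -1.0, -0.0, 0.085], [-0.972, 0.018, -0.235, 0.565], [0.235, -0.004, -0.972, 0.909], [0.0, 0.0, 0.0, 1.0]]
```

View pics/top0.png

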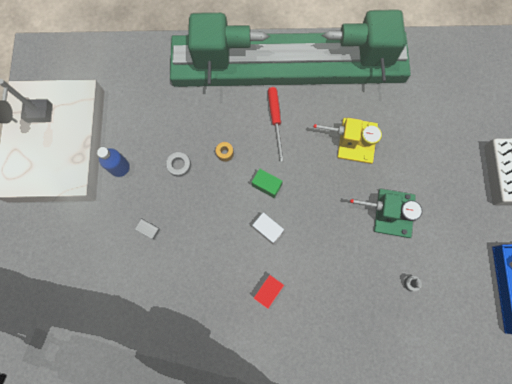

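View pics/scene0.png

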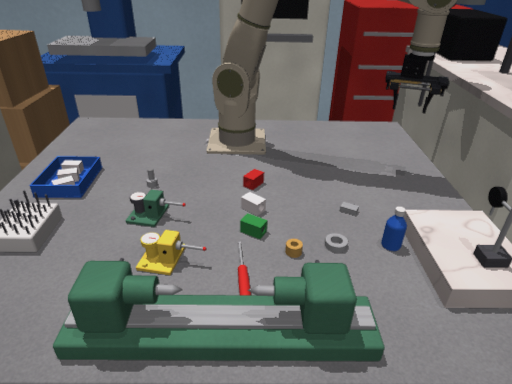

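Candidates: the bright block at top (268,228) is the spacer. Its look-alikes are green (267,183), red (268,291) and the small grey gauge block (147,229). The green station is at (395,210) with its pin tip at about (352,201), and the yellow station at (360,135) is the decoy. Next I'll measure the spacer and check it in a crop.

```bash
cat > h.py <<'E'
import numpy as np,cv2
from bench import readout,camera,calibration
from scipy.spatial.transform import Rotation as R
def ray(n,u,v,z,c=None):
    c=c or calibration(n);E=np.array(c['extrinsics']);Rm=E[:3,:3];o=-Rm.T@E[:3,3]
    d=Rm.T@np.array([(u-c['cx'])/c['fx'],(v-c['cy'])/c['fy'],1]);return o+d*(z-o[2])/d[2]
def proj(n,p):
    c=calibration(n);E=np.array(c['extrinsics']);q=E[:3,:3]@np.array(p)+E[:3,3]
    return np.array([c['fx']*q[0]/q[2]+c['cx'],c['fy']*q[1]/q[2]+c['cy']])
E
python3 - <<'E'
from h import *
im=cv2.imread('pics/top0.png');
g=im[195:260,235:305].min(2)
print(np.percentile(g,[50,80,95]))
m=(g>170).astype(np.uint8)
cs,_=cv2.findContours(m,0,1);c=max(cs,key=cv2.contourArea).reshape(-1,2)+[235,195]
P=np.array([ray("top",u,v,.04)[:2] for u,v in c])
r=cv2.minAreaRect((P*1000).astype(np.float32));print("spacer",r,cv2.boxPoints(r).tolist())
# red ball
hsv=cv2.cvtColor(im,cv2.COLOR_BGR2HSV)
w=hsv[190:212,340:362];mm=((w[...,1]>150)&((w[...,0]<8)|(w[...,0]>172))&(w[...,2]>90))
v,u=np.nonzero(mm);print(len(u),u.mean()+340,v.mean()+190,ray("top",u.mean()+340,v.mean()+190,.052))
# green block top
w=hsv[180:240,370:425];
print("s1",ray("top",395,210,.074),[proj("top",p) for p in [(.5,-.1,0)]])
cr=np.hstack([cv2.resize(im[195:260,230:310],(400,325),interpolation=2),cv2.resize(im[180:245,345:425],(400,325),interpolation=2)])
cv2.imwrite('pics/crop1.png',cr)
for n,b in [("red",(268,291)),("green",(267,183)),("plug",(413,283)),("gauge",(147,229)),("collar",(224,150)),("ring",(178,164)),("bottle",(118,168)),("yel",(360,135))]: print(n,ray("top",*b,.03).round(3))
E
```

```text
[148. 151. 220.]
spacer ((490.51959228515625, 63.95964431762695), (65.78727722167969, 40.95250701904297), 49.3592414855957) [[453.5579528808594, 52.336158752441406], [484.6330261230469, 25.663206100463867], [527.481201171875, 75.5831298828125], [496.4061584472656, 102.2560806274414]]
6 351.5 201.0 [ 0.54694014 -0.13340876  0.052     ]
s1 [ 0.51924843 -0.22673083  0.074     ] [array([334.82994998, 224.54393202])]
red [0.344 0.067 0.03 ]
green [0.6   0.064 0.03 ]
plug [ 0.356 -0.267  0.03 ]
gauge [0.493 0.351 0.03 ]
collar [0.687 0.169 0.03 ]
ring [0.653 0.282 0.03 ]
bottle [0.645 0.429 0.03 ]
yel [ 0.72  -0.171  0.03 ]
```

View pics/crop1.png

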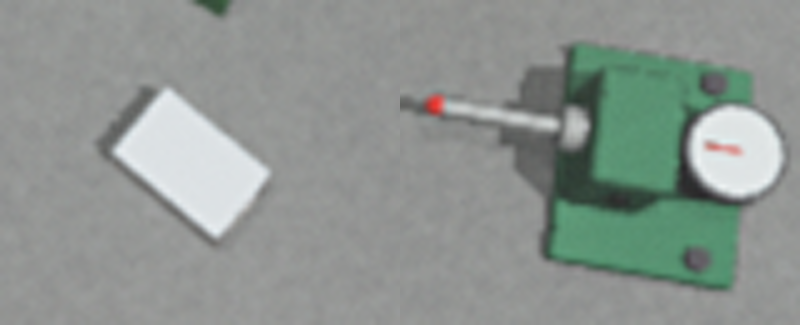

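The crop shows the bright block with a plain top, and the green station with the red ball at about (352.4,201) and the collar end at about (380,205.6). The choice stands. Next I'll work out the station axis and the grasp moves.

Run:
```python
from h import *
from scipy.optimize import least_squares
im=cv2.imread('pics/top0.png')
# ball centroid weighted by redness, pin line
w=im[192:212,342:362].astype(float);red=np.clip(w[...,2]-w[...,1]-40,0,None)
v,u=np.mgrid[192:212,342:362];bu,bv=(u*red).sum()/red.sum(),(v*red).sum()/red.sum()
b=ray("top",bu,bv,.052);print("ball top",bu,bv,b)
# pin centreline: brightness-weighted rows per column
g=im[195:215].min(2).astype(float);pts=[]
for x in range(357,374):
    k=int(round(bv+(x-bu)*.165))-195; s=np.clip(g[k-5:k+6,x]-170,0,None)
    if s.sum()>0: pts.append(ray("top",x,195+k-5+(s*np.arange(11)).sum()/s.sum(),.055)[:2])
pts=np.array(pts);f=cv2.fitLine(pts.astype(np.float32),2,0,.01,.01).ravel();print(len(pts),"pin dir",f,np.degrees(np.arctan2(f[1],f[0])))
# base plate by green hue
hsv=cv2.cvtColor(im,cv2.COLOR_BGR2HSV)[183:245,370:430]
m=((hsv[...,0]>60)&(hsv[...,0]<95)&(hsv[...,1]>70)&(hsv[...,2]>90)).astype(np.uint8)
cs,_=cv2.findContours(m,0,1);c=max(cs,key=cv2.contourArea).reshape(-1,2)+[370,183]
P=np.array([ray("top",a,d,.008)[:2] for a,d in c]);print("plate",cv2.minAreaRect((P*1000).astype(np.float32)))
# scene ball
s=cv2.imread('pics/scene0.png');w=s[196:212,174:192].astype(float);red=np.clip(w[...,2]-w[...,1]-50,0,None)
v,u=np.mgrid[196:212,174:192];print("ball scene",ray("scene",(u*red).sum()/red.sum(),(v*red).sum()/red.sum(),.052))
cr=np.hstack([cv2.resize(s[185:220,230:280],(400,280),interpolation=2),cv2.resize(s[180:230,120:190],(392,280),interpolation=2)])
cv2.imwrite('pics/crop2.png',cr)
st=readout.read_state();print(R.from_quat(st['eef_rot']).as_matrix().round(3).tolist())
```

```text
ball top 351.625 200.44196428571428 [ 0.54827951 -0.13379461  0.052     ]
17 pin dir [ 0.2037777   0.9790172   0.54172426 -0.16413514] 78.24204
plate ((525.2322387695312, -246.75965881347656), (87.64807891845703, 108.65576171875), 78.97110748291016)
ball scene [ 0.54573794 -0.13160925  0.052     ]
[[-0.939, 0.344, -0.0], [0.344, 0.939, -0.001], [-0.0, -0.001, -1.0]]
```

View pics/crop2.png

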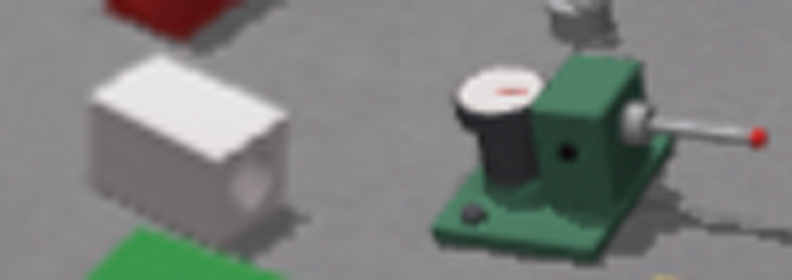

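The far end of the block (crop left, about (250,185)) shows a bright, lit floor, which suggests the shallow recess. I'll test the near end first, grasping with tool x along +49°.

Call:
apply_moves([
  {"translation":[0.021,-0.04,0],"turn":[0,0,-0.148],"hand":0.087},
  {"translation":[0.021,-0.04,0],"turn":[0,0,-0.148],"hand":0.087},
  {"translation":[0.021,-0.04,0],"turn":[0,0,-0.148],"hand":0.087},
  {"translation":[0.021,-0.04,0],"turn":[0,0,-0.148],"hand":0.087},
  {"translation":[0.021,-0.04,0],"turn":[0,0,-0.148],"hand":0.087},
])

```text
time: 0.6
ee_pos: [0.316, 0.3833, 0.2071]
eef_rot: [0.521, 0.854, -0.002, -0.002]
ft_force: [0.6, 1.1, 0.7]
width: 0.0869
```

Call:
apply_moves([
  {"translation":[0.021,-0.04,0],"turn":[0,0,-0.148],"hand":0.087},
  {"translation":[0.021,-0.04,0],"turn":[0,0,-0.148],"hand":0.087},
  {"translation":[0.021,-0.04,0],"turn":[0,0,-0.148],"hand":0.087},
  {"translation":[0.021,-0.04,0],"turn":[0,0,-0.148],"hand":0.087},
  {"translation":[0.021,-0.04,0],"turn":[0,0,-0.148],"hand":0.087},
])

```text
time: 1.1
ee_pos: [0.4229, 0.1736, 0.2062]
eef_rot: [0.797, 0.603, -0.001, -0.004]
ft_force: [0.3, -0.6, 0.3]
width: 0.0869
```

Call:
apply_moves([
  {"translation":[0.024,-0.037,-0.02],"turn":[0,0,-0.148],"hand":0.087},
  {"translation":[0.024,-0.037,-0.025],"turn":[0,0,-0.148],"hand":0.087},
  {"translation":[0.02,-0.035,-0.025],"turn":[0,0,-0.137],"hand":0.087},
  {"translation":[0,0,-0.02],"turn":[0,0,0],"hand":0.087},
])

```text
time: 1.5
ee_pos: [0.4952, 0.0552, 0.1176]
eef_rot: [0.913, 0.408, 0.004, -0.002]
ft_force: [-0.1, 1.4, -0.3]
width: 0.0867
```

Run:
```python
from h import *
st=readout.read_state();print(st['ee_pos'],R.from_quat(st['eef_rot']).as_matrix().round(3).tolist(),st['joint_positions'].round(2))
c=calibration("wrist");im=camera("wrist");cv2.imwrite('pics/w1.png',im[:,:,::-1])
print(c['fx'],c['cx'],c['cy'],np.round(c['extrinsics'],4).tolist())
im=camera("top")[:,:,::-1];cv2.imwrite('pics/t1.png',im)
```

```text
[0.49516003 0.05516586 0.11757928] [[0.668, 0.744, 0.005], [0.744, -0.668, 0.007], [0.008, -0.001, -1.0]] [-0.67  0.13  0.51  1.94 -0.08  1.09 -0.86]
297.3186396354542 251.93659431024017 193.27555135021146 [[0.7446, -0.6675, -0.002, -0.331], [-0.6477, -0.7231, 0.24, 0.3542], [-0.1616, -0.1775, -0.9708, 0.3893], [0.0, 0.0, 0.0, 1.0]]
```

View pics/w1.png

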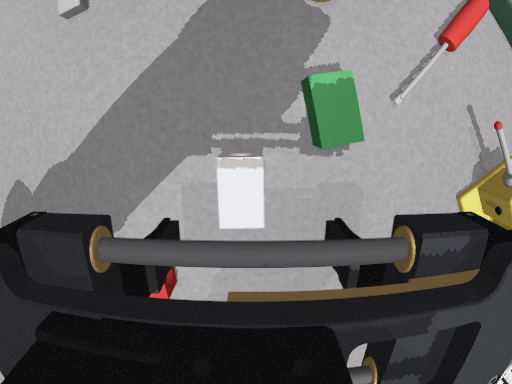

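The spacer's top face is at about (219–264, 167–228) in the wrist view and is fully visible, with the green look-alike well to its right. I'll measure from this view.

```bash
cat >> h.py <<'E'
def fray(c,u,v,z):
    E=np.array(c['extrinsics']);Rm=E[:3,:3];o=-Rm.T@E[:3,3]
    x=np.array([(u-c['cx']),(v-c['cy'])])/c['fx'];r=np.hypot(*x)+1e-9
    d=Rm.T@np.append(x/r*np.sin(r),np.cos(r));return o+d*(z-o[2])/d[2]
E
python3 - <<'E'
from h import *
c=calibration("wrist");im=cv2.imread('pics/w1.png')
m=(im.min(2)[140:238,200:290]>195).astype(np.uint8)
cs,_=cv2.findContours(m,0,1);k=max(cs,key=cv2.contourArea).reshape(-1,2)+[200,140]
print(cv2.boundingRect(k.astype(np.int32)))
P=np.array([fray(c,u,v,.04)[:2] for u,v in k]);print(cv2.minAreaRect((P*1000).astype(np.float32)))
print(readout.read_state()['ee_pos'])
E
```

```text
(217, 166, 47, 63)
((483.0280456542969, 66.35546875), (56.42713165283203, 39.979854583740234), 49.24152374267578)
[0.49202971 0.05928589 0.11606797]
```

Call:
apply_moves([
  {"translation":[-0.0025,0.005,-0.01],"turn":[0,0,0.02],"hand":0.087},
  {"translation":[0,0,-0.035],"turn":[0,0,0],"hand":0.087},
  {"translation":[0,0,-0.03],"turn":[0,0,0],"hand":0.087},
  {"translation":[0,0,-0.01],"turn":[0,0,0],"hand":0.087},
  {"translation":[0,0,0],"turn":[0,0,0],"hand":0.087},
])

```text
time: 2.1
ee_pos: [0.4895, 0.0722, 0.0315]
eef_rot: [0.903, 0.429, 0.004, -0.005]
ft_force: [-0.3, -0.6, -0.4]
width: 0.087
```

Run:
```python
from h import *
st=readout.read_state();print(st['ee_pos'],R.from_quat(st['eef_rot']).as_matrix().round(3).tolist(),st['joint_positions'].round(2),st['joint_vel'].round(3))
```

```text
[0.48950464 0.07216189 0.0315382 ] [[0.632, 0.775, 0.003], [0.775, -0.632, 0.012], [0.011, -0.005, -1.0]] [-0.66  0.25  0.48  2.02 -0.16  0.9  -0.78] [-0.014 -0.011 -0.01  -0.007  0.004  0.01  -0.002]
```

Call:
apply_moves([
  {"translation":[0,-0.006,0],"turn":[-0.01,0.003,-0.02],"hand":0.087},
  {"translation":[0,-0.001,-0.006],"turn":[0,0,0],"hand":0.087},
  {"translation":[0,0,-0.004],"turn":[0,0,0],"hand":0.087},
  {"translation":[0,0,0],"turn":[0,0,0],"hand":0.087},
])

```text
time: 2.5
ee_pos: [0.4918, 0.0665, 0.0248]
eef_rot: [0.907, 0.42, 0.003, -0.001]
ft_force: [-0.5, -0.2, 0.2]
width: 0.0869
```

Call:
apply_moves([
  {"translation":[-0.002,-0.002,-0.005],"turn":[0,0,0],"hand":0.087},
  {"translation":[0,0,0],"turn":[0,0,0],"hand":0.06},
  {"translation":[0,0,0],"turn":[0,0,0],"hand":0.03},
  {"translation":[0,0,0],"turn":[0,0,0],"hand":0.03},
  {"translation":[0,0,0],"turn":[0,0,0],"hand":0.03},
], newtons=35)

```text
time: 3.0
ee_pos: [0.4901, 0.0643, 0.02]
eef_rot: [0.907, 0.42, 0.004, -0.001]
ft_force: [0.8, -0.1, -0.1]
width: 0.0631
```

Call:
apply_moves([
  {"translation":[0,0,0],"turn":[0,0,0],"hand":0.03},
  {"translation":[0,0,0],"turn":[0,0,0],"hand":0.03},
])

```text
time: 3.2
ee_pos: [0.4902, 0.0644, 0.0201]
eef_rot: [0.907, 0.42, 0.004, -0.001]
ft_force: [0.7, 0.6, -0.7]
width: 0.0467
```

Run:
```python
from h import *
st=readout.read_state();print(st['ee_pos'],R.from_quat(st['eef_rot']).as_matrix().round(3).tolist(),st['width'],st['ft_force'])
```

```text
[0.4901991  0.06438154 0.02013762] [[0.647, 0.762, 0.006], [0.762, -0.647, 0.004], [0.007, 0.002, -1.0]] 0.0467459655746714 [ 0.68730113  0.62695777 -0.67867458]
```

Call:
apply_moves([
  {"translation":[0,0,0],"turn":[0,0,0],"hand":0.03},
  {"translation":[0,0,0],"turn":[0,0,0],"hand":0.03},
  {"translation":[0,0,0],"turn":[0,0,0],"hand":0.03},
  {"translation":[0,0,0.02],"turn":[0,0,0],"hand":0.03},
  {"translation":[0,0,0.03],"turn":[0,0,0],"hand":0.03},
])

```text
time: 3.7
ee_pos: [0.4868, 0.0635, 0.0675]
eef_rot: [0.907, 0.42, -0.001, -0.001]
ft_force: [-0.8, -0.1, -1.7]
width: 0.0395
```

Call:
apply_moves([
  {"translation":[0,0,0.02],"turn":[0,0,0],"hand":0.03},
  {"translation":[0.02,-0.01,0.01],"turn":[0,0,0.14],"hand":0.03},
  {"translation":[0.02,-0.03,0.0],"turn":[0,0,0.14],"hand":0.03},
  {"translation":[0.02,-0.04,0],"turn":[0,0,0.14],"hand":0.03},
  {"translation":[0,-0.04,0],"turn":[0,0,0.09],"hand":0.03},
])

```text
time: 4.2
ee_pos: [0.5474, -0.0482, 0.1013]
eef_rot: [0.768, 0.641, 0.001, -0.002]
ft_force: [0.8, -0.0, -3.0]
width: 0.0397
```

```bash
cat > s.py <<'E'
from h import *
st=readout.read_state();M=R.from_quat(st['eef_rot']).as_matrix()
print(st['time'],st['ee_pos'].round(4),M.round(3).tolist(),"yaw",np.degrees(np.arctan2(M[1,0],M[0,0])).round(2),'w',st['width'].round(4),st['ft_force'].round(2),st['joint_positions'].round(2))
E
python3 s.py
```

```text
Traceback (most recent call last):
  File "s.py", line 3, in <module>
    print(st['time'],st['ee_pos'].round(4),M.round(3).tolist(),"yaw",np.degrees(np.arctan2(M[1,0],M[0,0])).round(2),'w',st['width'].round(4),st['ft_force'].round(2),st['joint_positions'].round(2))
                                                                                                                        ^^^^^^^^^^^^^^^^^
AttributeError: 'float' object has no attribute 'round'
```

Call:
apply_moves([
  {"translation":[0.011,-0.024,-0.02],"turn":[0,0,-0.02],"hand":0.03},
  {"translation":[0,0,-0.02],"turn":[0,0,0],"hand":0.03},
  {"translation":[0,0,0],"turn":[0,0,0],"hand":0.03},
])

```text
time: 4.5
ee_pos: [0.5579, -0.0811, 0.06]
eef_rot: [0.776, 0.631, 0.0, -0.001]
ft_force: [-0.3, 1.3, -2.7]
width: 0.0397
```

```bash
sed -i "s/st\['width'\].round(4)/round(st['width'],4)/" s.py; python3 s.py
python3 - <<'E'
from h import *
out=[]
im=camera("top")[:,:,::-1].copy();cv2.imwrite('pics/t2.png',im);a=cv2.resize(im[170:250,290:430],(525,300),interpolation=2)
s=camera("scene")[:,:,::-1].copy();cv2.imwrite('pics/s2.png',s)
b=cv2.resize(s[150:230,120:260],(525,300),interpolation=2);cv2.imwrite('pics/c3.png',np.vstack([a,b]))
E
```

```text
4.5 [ 0.5579 -0.0811  0.06  ] [[0.204, 0.979, -0.0], [0.979, -0.204, 0.001], [0.001, -0.001, -1.0]] yaw 78.23 w 0.0397 [-0.31  1.33 -2.67] [-0.37  0.36  0.52  1.82 -0.21  1.01  0.03]
```

View pics/c3.png

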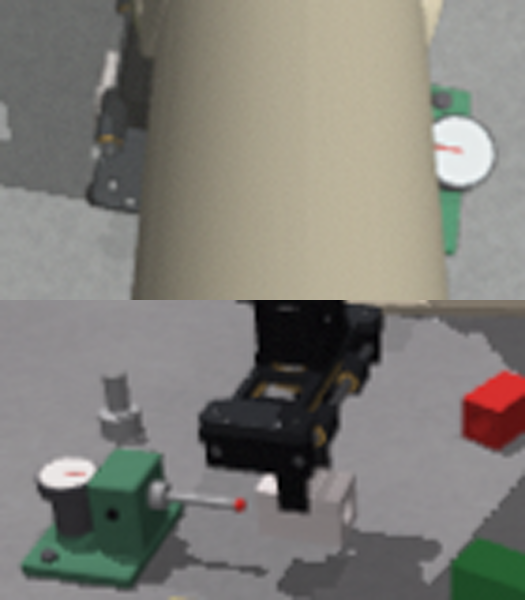

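The scene view shows the block in line with the pin, ball at (240,505) and block near face at about (258,505), with a gap ahead of the ball. I'll lower to pin height and advance gently.

Call:
apply_moves([
  {"translation":[0,0,-0.008],"turn":[0,0,0],"hand":0.03},
  {"translation":[0,0,0],"turn":[0,0,0],"hand":0.03},
])

```text
time: 4.8
ee_pos: [0.5603, -0.0789, 0.0556]
eef_rot: [0.775, 0.632, 0.003, 0.001]
ft_force: [-0.8, -0.5, -2.4]
width: 0.0393
```

Call:
apply_moves([
  {"translation":[-0.001,-0.004,0],"turn":[0,0,0],"hand":0.03},
  {"translation":[-0.001,-0.004,0],"turn":[0,0,0],"hand":0.03},
  {"translation":[-0.001,-0.004,0],"turn":[0,0,0],"hand":0.03},
  {"translation":[0,0,0],"turn":[0,0,0],"hand":0.03},
])

```text
time: 5.2
ee_pos: [0.5579, -0.0907, 0.0571]
eef_rot: [0.774, 0.633, 0.004, 0.001]
ft_force: [0.5, 0.8, -3.8]
width: 0.0395
```

```bash
python3 s.py
```

```text
5.2 [ 0.5579 -0.0907  0.0571] [[0.199, 0.98, 0.007], [0.98, -0.199, 0.003], [0.004, 0.007, -1.0]] yaw 78.54 w 0.0395 [ 0.52  0.85 -3.76] [-0.36  0.36  0.52  1.83 -0.22  1.    0.06]
```

Call:
apply_moves([
  {"translation":[-0.002,0.001,-0.004],"turn":[-0.003,0.006,0],"hand":0.03},
  {"translation":[0,0,0],"turn":[0,0,0],"hand":0.03},
])

```text
time: 5.4
ee_pos: [0.5558, -0.0898, 0.053]
eef_rot: [0.774, 0.633, 0.0, 0.0]
ft_force: [0.4, 0.4, -2.8]
width: 0.0397
```

```bash
python3 s.py
```

```text
5.4 [ 0.5558 -0.0898  0.053 ] [[0.199, 0.98, 0.001], [0.98, -0.199, 0.0], [0.0, 0.001, -1.0]] yaw 78.51 w 0.0397 [ 0.36  0.4  -2.76] [-0.36  0.37  0.52  1.83 -0.22  1.    0.05]
```

Call:
apply_moves([
  {"translation":[-0.0008,-0.004,-0.001],"turn":[0,0,0],"hand":0.03},
  {"translation":[-0.0008,-0.004,0],"turn":[0,0,0],"hand":0.03},
  {"translation":[0,0,0],"turn":[0,0,0],"hand":0.03},
])

```text
time: 5.7
ee_pos: [0.5539, -0.0983, 0.0516]
eef_rot: [0.774, 0.633, 0.0, 0.0]
ft_force: [0.1, 0.6, -2.4]
width: 0.0394
```

Call:
apply_moves([
  {"translation":[-0.0006,-0.003,0],"turn":[0,0,0],"hand":0.03},
  {"translation":[-0.0006,-0.003,0],"turn":[0,0,0],"hand":0.03},
  {"translation":[0,0,0],"turn":[0,0,0],"hand":0.03},
])

```text
time: 6.0
ee_pos: [0.5528, -0.1041, 0.0517]
eef_rot: [0.774, 0.633, 0.001, -0.0]
ft_force: [1.1, 2.1, -2.2]
width: 0.0398
```

```bash
python3 s.py
python3 - <<'E'
from h import *
for i in range(3):print(readout.read_state()['ft_force'].round(2)) 
s=camera("scene")[:,:,::-1].copy();cv2.imwrite('pics/s4.png',s)
b=cv2.resize(s[180:230,120:220],(800,400),interpolation=2);cv2.imwrite('pics/c4.png',b)
E
```

```text
6.0 [ 0.5528 -0.1041  0.0517] [[0.199, 0.98, 0.001], [0.98, -0.199, 0.001], [0.001, 0.001, -1.0]] yaw 78.55 w 0.0398 [ 1.14  2.12 -2.24] [-0.34  0.37  0.53  1.83 -0.22  1.    0.08]
[ 1.14  2.12 -2.24]
[ 1.14  2.12 -2.24]
[ 1.14  2.12 -2.24]
```

View pics/c4.png

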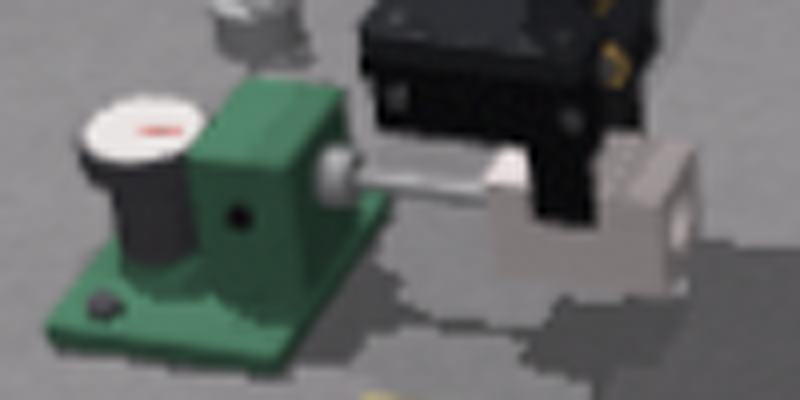

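The ball is now hidden inside the block, with the near-face edge at about (490,190). The force is ambiguous at about 2 N, so I'll go a little further.

Call:
apply_moves([
  {"translation":[-0.0006,-0.003,0],"turn":[0,0,0],"hand":0.03},
  {"translation":[0,0,0],"turn":[0,0,0],"hand":0.03},
])

```text
time: 6.25
ee_pos: [0.5524, -0.1062, 0.0518]
eef_rot: [0.774, 0.633, 0.001, -0.0]
ft_force: [0.3, 3.0, -2.3]
width: 0.0397
```

Call:
apply_moves([
  {"translation":[-0.0006,-0.003,0],"turn":[0,0,0],"hand":0.03},
  {"translation":[0,0,0],"turn":[0,0,0],"hand":0.03},
])

```text
time: 6.45
ee_pos: [0.5519, -0.1087, 0.0518]
eef_rot: [0.774, 0.634, 0.001, -0.001]
ft_force: [-0.2, 3.1, -2.6]
width: 0.0393
```

Call:
apply_moves([
  {"translation":[0,0,0],"turn":[0,0,0],"hand":0.03},
])

```text
time: 6.55
ee_pos: [0.5519, -0.1084, 0.0518]
eef_rot: [0.774, 0.634, 0.001, -0.001]
ft_force: [0.2, 2.4, -1.7]
width: 0.0393
```

Force rose to about 2.5–3 N with the mouth only about 8–12 mm past the tip, so this end contacts early and is the shallow recess. I'll draw it off, set the block down, regrasp it half a turn round, and try the other end.

Call:
apply_moves([
  {"translation":[0.002,0.01,0],"turn":[0,0,0],"hand":0.03},
  {"translation":[0.003,0.015,0],"turn":[0,0,0],"hand":0.03},
  {"translation":[0.003,0.015,0],"turn":[0,0,0],"hand":0.03},
  {"translation":[0.001,0.015,0.01],"turn":[0,0,0],"hand":0.03},
  {"translation":[-0.012,0.02,0.02],"turn":[0,0,-0.12],"hand":0.03},
])

```text
time: 7.05
ee_pos: [0.5484, -0.0319, 0.0802]
eef_rot: [0.812, 0.584, -0.001, 0.0]
ft_force: [0.2, 0.5, -2.5]
width: 0.0396
```

Call:
apply_moves([
  {"translation":[-0.015,0.02,0],"turn":[0,0,-0.148],"hand":0.03},
  {"translation":[-0.015,0.015,0],"turn":[0,0,-0.148],"hand":0.03},
  {"translation":[-0.015,0.015,0],"turn":[0,0,-0.148],"hand":0.03},
  {"translation":[-0.01,0.01,0],"turn":[0,0,-0.148],"hand":0.03},
  {"translation":[0,0.005,0],"turn":[0,0,-0.148],"hand":0.03},
])

```text
time: 7.55
ee_pos: [0.4923, 0.0427, 0.0827]
eef_rot: [0.969, 0.246, 0.0, 0.001]
ft_force: [-0.0, -0.3, -3.2]
width: 0.0391
```

Call:
apply_moves([
  {"translation":[0,0,0],"turn":[0,0,-0.14],"hand":0.03},
  {"translation":[0,0,0],"turn":[0,0,-0.14],"hand":0.03},
  {"translation":[0,0,0],"turn":[0,0,0],"hand":0.03},
])

```text
time: 7.85
ee_pos: [0.4919, 0.0471, 0.0831]
eef_rot: [0.995, 0.103, 0.0, 0.001]
ft_force: [-0.7, -0.1, -2.3]
width: 0.0396
```

```bash
python3 s.py
```

```text
7.85 [0.4919 0.0471 0.0831] [[0.979, 0.205, 0.001], [0.205, -0.979, -0.002], [0.001, 0.002, -1.0]] yaw 11.81 w 0.0396 [-0.68 -0.15 -2.3 ] [-0.77  0.18  0.64  1.98 -0.12  1.02 -1.44]
```

Call:
apply_moves([
  {"translation":[0,0,-0.025],"turn":[0,0,0],"hand":0.03},
  {"translation":[0,0,-0.022],"turn":[0,0,0],"hand":0.03},
  {"translation":[0,0,-0.006],"turn":[0,0,0],"hand":0.03},
  {"translation":[0,0,0],"turn":[0,0,0],"hand":0.03},
])

```text
time: 8.25
ee_pos: [0.4929, 0.0496, 0.0297]
eef_rot: [0.994, 0.112, 0.002, 0.001]
ft_force: [-0.4, -0.1, -1.8]
width: 0.0397
```

```bash
python3 s.py
```

```text
8.25 [0.4929 0.0496 0.0297] [[0.975, 0.222, 0.004], [0.222, -0.975, -0.002], [0.003, 0.003, -1.0]] yaw 12.83 w 0.0397 [-0.42 -0.07 -1.85] [-0.74  0.27  0.61  2.02 -0.19  0.9  -1.37]
```

Call:
apply_moves([
  {"translation":[0,0,-0.007],"turn":[0,0.003,0],"hand":0.03},
  {"translation":[0,0,-0.002],"turn":[0,0,0],"hand":0.03},
  {"translation":[0,0,0],"turn":[0,0,0],"hand":0.03},
])

```text
time: 8.55
ee_pos: [0.4942, 0.0501, 0.0219]
eef_rot: [0.994, 0.113, 0.001, 0.001]
ft_force: [0.4, -0.2, -1.4]
width: 0.0396
```

```bash
python3 s.py
```

```text
8.55 [0.4942 0.0501 0.0219] [[0.974, 0.225, 0.003], [0.225, -0.974, -0.001], [0.002, 0.002, -1.0]] yaw 13.01 w 0.0396 [ 0.37 -0.19 -1.42] [-0.73  0.29  0.61  2.02 -0.21  0.89 -1.36]
```

Call:
apply_moves([
  {"translation":[0,0,-0.0015],"turn":[0,0,0],"hand":0.03},
  {"translation":[0,0,0],"turn":[0,0,0],"hand":0.046},
  {"translation":[0,0,0],"turn":[0,0,0],"hand":0.06},
  {"translation":[0,0,0],"turn":[0,0,0],"hand":0.087},
  {"translation":[0,0,0],"turn":[0,0,0],"hand":0.087},
])

```text
time: 9.05
ee_pos: [0.4959, 0.0504, 0.0221]
eef_rot: [0.994, 0.113, 0.003, 0.0]
ft_force: [0.6, -0.5, -0.1]
width: 0.0624
```

```bash
python3 s.py
```

```text
9.05 [0.4959 0.0504 0.0221] [[0.974, 0.225, 0.006], [0.225, -0.974, 0.0], [0.006, 0.001, -1.0]] yaw 13.02 w 0.0624 [ 0.62 -0.45 -0.11] [-0.73  0.29  0.61  2.02 -0.21  0.89 -1.36]
```

Call:
apply_moves([
  {"translation":[0,0,0],"turn":[0,0,0],"hand":0.087},
  {"translation":[0,0,0.025],"turn":[0,0,0],"hand":0.087},
  {"translation":[0,0,0.04],"turn":[0,0,0],"hand":0.087},
  {"translation":[0,0,0.025],"turn":[0,0,0.148],"hand":0.087},
  {"translation":[0,0,0],"turn":[0,0,0.148],"hand":0.087},
])

```text
time: 9.55
ee_pos: [0.495, 0.0497, 0.1149]
eef_rot: [0.965, 0.261, 0.002, 0.001]
ft_force: [0.2, -0.0, -0.3]
width: 0.0861
```

Call:
apply_moves([
  {"translation":[0,0,0],"turn":[0,0,0.149],"hand":0.087},
  {"translation":[0,0,0],"turn":[0,0,0.149],"hand":0.087},
  {"translation":[0,0,0],"turn":[0,0,0.149],"hand":0.087},
  {"translation":[0,0,0],"turn":[0,0,0.149],"hand":0.087},
  {"translation":[0,0,0],"turn":[0,0,0.149],"hand":0.087},
])

```text
time: 10.05
ee_pos: [0.4959, 0.0501, 0.1169]
eef_rot: [0.802, 0.597, 0.005, -0.0]
ft_force: [0.7, -0.1, 0.9]
width: 0.0869
```

Call:
apply_moves([
  {"translation":[0,0,0],"turn":[0,0,0.149],"hand":0.087},
  {"translation":[0,0,0],"turn":[0,0,0.149],"hand":0.087},
  {"translation":[0,0,0],"turn":[0,0,0.149],"hand":0.087},
  {"translation":[0,0,0],"turn":[0,0,0.149],"hand":0.087},
  {"translation":[0,0,0],"turn":[0,0,0.149],"hand":0.087},
])

```text
time: 10.55
ee_pos: [0.4957, 0.0498, 0.117]
eef_rot: [0.528, 0.849, 0.004, -0.002]
ft_force: [0.2, 0.0, -0.1]
width: 0.0866
```

Call:
apply_moves([
  {"translation":[0,0,0],"turn":[0,0,0.149],"hand":0.087},
  {"translation":[0,0,0],"turn":[0,0,0.149],"hand":0.087},
  {"translation":[0,0,0],"turn":[0,0,0.149],"hand":0.087},
  {"translation":[0,0,0],"turn":[0,0,0.149],"hand":0.087},
  {"translation":[0,0,0],"turn":[0,0,0.149],"hand":0.087},
])

```text
time: 11.05
ee_pos: [0.4956, 0.0495, 0.1171]
eef_rot: [0.18, 0.984, 0.003, -0.003]
ft_force: [0.8, 0.2, -0.4]
width: 0.0869
```

```bash
python3 s.py
```

```text
11.05 [0.4956 0.0495 0.1171] [[-0.935, 0.355, -0.005], [0.355, 0.935, 0.008], [0.008, 0.005, -1.0]] yaw 159.23 w 0.0869 [ 0.83  0.17 -0.42] [-0.59  0.13  0.44  1.93 -0.07  1.1   1.09]
```

Call:
apply_moves([
  {"translation":[0,0,0],"turn":[-0.008,-0.005,0.148],"hand":0.087},
  {"translation":[0,0,0],"turn":[0,0,0.148],"hand":0.087},
  {"translation":[0,0,-0.02],"turn":[0,0,0.148],"hand":0.087},
  {"translation":[0,0,-0.03],"turn":[0,0,0.146],"hand":0.087},
  {"translation":[0,0,-0.015],"turn":[0,0,0],"hand":0.087},
])

```text
time: 11.55
ee_pos: [0.4977, 0.0498, 0.0528]
eef_rot: [-0.121, 0.993, 0.0, 0.003]
ft_force: [-0.2, -0.4, 0.5]
width: 0.0873
```

Call:
apply_moves([
  {"translation":[0,0,0],"turn":[0,0,0],"hand":0.087},
])

```text
time: 11.65
ee_pos: [0.4964, 0.0494, 0.0511]
eef_rot: [-0.121, 0.993, 0.0, 0.001]
ft_force: [-0.1, -0.2, 0.3]
width: 0.0869
```

```bash
python3 s.py
```

```text
11.65 [0.4964 0.0494 0.0511] [[-0.971, -0.241, 0.002], [-0.241, 0.971, 0.0], [-0.002, -0.0, -1.0]] yaw -166.08 w 0.0869 [-0.13 -0.16  0.31] [-0.54  0.22  0.38  1.99 -0.1   0.95  1.71]
```

Yaw is 194°, against 193° wanted. Now I'll descend and grip.

Call:
apply_moves([
  {"translation":[-0.002,0,-0.016],"turn":[0,0,-0.015],"hand":0.087},
  {"translation":[0,0,-0.009],"turn":[0,0,0],"hand":0.087},
  {"translation":[0,0,-0.004],"turn":[0,0,0],"hand":0.087},
  {"translation":[0,0,0],"turn":[0,0,0],"hand":0.087},
])

```text
time: 12.05
ee_pos: [0.4959, 0.0496, 0.0236]
eef_rot: [-0.113, 0.994, 0.0, 0.002]
ft_force: [-0.6, 0.4, 0.1]
width: 0.0871
```

```bash
python3 s.py
```

```text
12.05 [0.4959 0.0496 0.0236] [[-0.974, -0.224, 0.004], [-0.224, 0.974, 0.001], [-0.004, -0.0, -1.0]] yaw -167.03 w 0.0871 [-0.58  0.41  0.05] [-0.53  0.26  0.38  2.01 -0.12  0.89  1.71]
```

Call:
apply_moves([
  {"translation":[-0.001,0,-0.004],"turn":[0,0.004,0],"hand":0.07},
  {"translation":[0,0,0],"turn":[0,0,0],"hand":0.03},
  {"translation":[0,0,0],"turn":[0,0,0],"hand":0.03},
  {"translation":[0,0,0],"turn":[0,0,0],"hand":0.03},
  {"translation":[0,0,0],"turn":[0,0,0],"hand":0.03},
], newtons=35)

```text
time: 12.55
ee_pos: [0.4964, 0.0499, 0.0213]
eef_rot: [-0.113, 0.994, 0.001, 0.002]
ft_force: [0.2, -0.4, 0.1]
width: 0.0548
```

Call:
apply_moves([
  {"translation":[0,0,0],"turn":[0,0,0],"hand":0.03},
  {"translation":[0,0,0],"turn":[0,0,0],"hand":0.03},
  {"translation":[0,0,0],"turn":[0,0,0],"hand":0.03},
])

```text
time: 12.85
ee_pos: [0.4965, 0.05, 0.0215]
eef_rot: [-0.113, 0.994, 0.001, 0.002]
ft_force: [0.2, -0.7, -1.4]
width: 0.0396
```

```bash
python3 s.py
```

```text
12.85 [0.4965 0.05   0.0215] [[-0.974, -0.225, 0.003], [-0.225, 0.974, 0.002], [-0.004, 0.001, -1.0]] yaw -167.02 w 0.0396 [ 0.19 -0.68 -1.35] [-0.53  0.27  0.38  2.01 -0.13  0.88  1.71]
```

Call:
apply_moves([
  {"translation":[0,0,0.02],"turn":[0,0,0],"hand":0.03},
  {"translation":[0,0,0.03],"turn":[0,0,0],"hand":0.03},
  {"translation":[0,0,0.02],"turn":[0,0,-0.148],"hand":0.03},
  {"translation":[0,0,0],"turn":[0,0,-0.148],"hand":0.03},
  {"translation":[0,0,0],"turn":[0,0,-0.148],"hand":0.03},
])

```text
time: 13.35
ee_pos: [0.494, 0.0492, 0.0924]
eef_rot: [0.113, 0.994, 0.001, -0.001]
ft_force: [0.8, 0.9, -2.6]
width: 0.0395
```

Call:
apply_moves([
  {"translation":[0,0,0],"turn":[0,0,-0.148],"hand":0.03},
  {"translation":[0,0,0],"turn":[0,0,-0.148],"hand":0.03},
  {"translation":[0,0,0],"turn":[0,0,-0.148],"hand":0.03},
  {"translation":[0,0,0],"turn":[0,0,-0.148],"hand":0.03},
  {"translation":[0.01,-0.01,0],"turn":[0,0,-0.148],"hand":0.03},
])

```text
time: 13.85
ee_pos: [0.5017, 0.04, 0.0911]
eef_rot: [0.468, 0.884, 0.001, -0.002]
ft_force: [-0.1, 0.3, -2.4]
width: 0.0392
```

Call:
apply_moves([
  {"translation":[0.01,-0.02,0],"turn":[0,0,-0.148],"hand":0.03},
  {"translation":[0.015,-0.025,0],"turn":[0,0,-0.148],"hand":0.03},
  {"translation":[0.015,-0.025,0],"turn":[0,0,-0.148],"hand":0.03},
  {"translation":[0.01,-0.02,0],"turn":[0,0,-0.148],"hand":0.03},
  {"translation":[0,0,0],"turn":[0,0,0],"hand":0.03},
])

```text
time: 14.35
ee_pos: [0.552, -0.0538, 0.0897]
eef_rot: [0.712, 0.702, 0.0, -0.002]
ft_force: [-0.7, -0.3, -1.9]
width: 0.0395
```

```bash
python3 s.py
```

```text
14.35 [ 0.552  -0.0538  0.0897] [[0.014, 1.0, -0.003], [1.0, -0.014, 0.004], [0.004, -0.003, -1.0]] yaw 89.19 w 0.0395 [-0.69 -0.32 -1.91] [-0.53  0.32  0.65  1.82 -0.22  1.07  0.19]
```

Call:
apply_moves([
  {"translation":[0.006,-0.018,-0.01],"turn":[-0.004,-0.003,-0.12],"hand":0.03},
  {"translation":[0,0,-0.015],"turn":[0,0,-0.065],"hand":0.03},
  {"translation":[0,0,-0.008],"turn":[0,0,0],"hand":0.03},
  {"translation":[0,0,0],"turn":[0,0,0],"hand":0.03},
])

```text
time: 14.75
ee_pos: [0.5567, -0.0706, 0.0544]
eef_rot: [0.773, 0.634, -0.001, -0.001]
ft_force: [0.3, -0.8, -1.9]
width: 0.0396
```

```bash
python3 s.py
```

```text
14.75 [ 0.5567 -0.0706  0.0544] [[0.195, 0.981, -0.002], [0.981, -0.195, 0.0], [-0.0, -0.002, -1.0]] yaw 78.75 w 0.0396 [ 0.31 -0.75 -1.94] [-0.51  0.39  0.67  1.84 -0.28  1.01  0.08]
```

Call:
apply_moves([
  {"translation":[0.001,-0.007,0],"turn":[0,0,0],"hand":0.03},
  {"translation":[0,-0.007,0],"turn":[0,0,0],"hand":0.03},
  {"translation":[0,-0.004,0],"turn":[0,0,0],"hand":0.03},
  {"translation":[0,0,0],"turn":[0,0,0],"hand":0.03},
])

```text
time: 15.15
ee_pos: [0.5581, -0.089, 0.0559]
eef_rot: [0.771, 0.637, 0.0, -0.001]
ft_force: [-0.6, -0.6, -2.9]
width: 0.0397
```

```bash
python3 s.py
```

```text
15.15 [ 0.5581 -0.089   0.0559] [[0.188, 0.982, -0.001], [0.982, -0.188, 0.001], [0.001, -0.001, -1.0]] yaw 79.16 w 0.0397 [-0.58 -0.57 -2.91] [-0.47  0.4   0.67  1.82 -0.29  1.02  0.12]
```

Call:
apply_moves([
  {"translation":[-0.002,0,-0.0025],"turn":[0,0,-0.011],"hand":0.03},
  {"translation":[0,0,0],"turn":[0,0,0],"hand":0.03},
])

```text
time: 15.35
ee_pos: [0.5562, -0.0892, 0.0536]
eef_rot: [0.775, 0.632, 0.0, -0.001]
ft_force: [-0.2, -0.0, -3.0]
width: 0.0393
```

Call:
apply_moves([
  {"translation":[-0.0008,-0.004,0],"turn":[0,0,0],"hand":0.03},
  {"translation":[-0.0008,-0.004,0],"turn":[0,0,0],"hand":0.03},
  {"translation":[0,0,0],"turn":[0,0,0],"hand":0.03},
])

```text
time: 15.65
ee_pos: [0.5544, -0.0975, 0.0537]
eef_rot: [0.774, 0.633, 0.001, -0.001]
ft_force: [-0.3, -0.2, -2.6]
width: 0.0396
```

```bash
python3 s.py
```

```text
15.65 [ 0.5544 -0.0975  0.0537] [[0.199, 0.98, -0.0], [0.98, -0.199, 0.002], [0.002, -0.0, -1.0]] yaw 78.51 w 0.0396 [-0.26 -0.18 -2.57] [-0.46  0.4   0.67  1.83 -0.29  1.01  0.13]
```

Call:
apply_moves([
  {"translation":[-0.0006,-0.003,0],"turn":[0,0,0],"hand":0.03},
  {"translation":[-0.0006,-0.003,0],"turn":[0,0,0],"hand":0.03},
  {"translation":[-0.0006,-0.003,0],"turn":[0,0,0],"hand":0.03},
  {"translation":[0,0,0],"turn":[0,0,0],"hand":0.03},
])

```text
time: 16.05
ee_pos: [0.5525, -0.1074, 0.0537]
eef_rot: [0.774, 0.633, 0.0, -0.001]
ft_force: [-0.0, -0.1, -3.2]
width: 0.0398
```

Call:
apply_moves([
  {"translation":[-0.0006,-0.003,0],"turn":[0,0,0],"hand":0.03},
  {"translation":[0,0,0],"turn":[0,0,0],"hand":0.03},
])

```text
time: 16.25
ee_pos: [0.5518, -0.1107, 0.0537]
eef_rot: [0.774, 0.633, 0.001, -0.001]
ft_force: [0.4, 0.3, -3.4]
width: 0.0392
```

```bash
python3 s.py
```

```text
16.25 [ 0.5518 -0.1107  0.0537] [[0.199, 0.98, 0.0], [0.98, -0.199, 0.002], [0.002, -0.0, -1.0]] yaw 78.51 w 0.0392 [ 0.38  0.3  -3.38] [-0.44  0.4   0.68  1.83 -0.29  1.01  0.15]
```

No force with the mouth about 14 mm past the tip, so this is the deep end. I'll keep going until the pin bottoms.

Call:
apply_moves([
  {"translation":[-0.0007,-0.0035,0],"turn":[0,0,0],"hand":0.03},
  {"translation":[-0.0007,-0.0035,0],"turn":[0,0,0],"hand":0.03},
  {"translation":[-0.0007,-0.0035,0],"turn":[0,0,0],"hand":0.03},
  {"translation":[0,0,0],"turn":[0,0,0],"hand":0.03},
])

```text
time: 16.65
ee_pos: [0.5495, -0.1221, 0.0537]
eef_rot: [0.774, 0.633, 0.0, -0.001]
ft_force: [0.2, 0.7, -1.9]
width: 0.0396
```

Call:
apply_moves([
  {"translation":[-0.0006,-0.003,0],"turn":[0,0,0],"hand":0.03},
  {"translation":[0,0,0],"turn":[0,0,0],"hand":0.03},
])

```text
time: 16.85
ee_pos: [0.5489, -0.1255, 0.0537]
eef_rot: [0.774, 0.633, 0.0, -0.001]
ft_force: [-0.3, -0.5, -3.3]
width: 0.0395
```

```bash
python3 s.py
```

```text
16.85 [ 0.5489 -0.1255  0.0537] [[0.199, 0.98, 0.0], [0.98, -0.199, 0.001], [0.001, -0.0, -1.0]] yaw 78.5 w 0.0395 [-0.32 -0.53 -3.26] [-0.42  0.4   0.68  1.83 -0.3   1.01  0.18]
```

Call:
apply_moves([
  {"translation":[-0.0005,-0.0025,0],"turn":[0,0,0],"hand":0.03},
  {"translation":[0,0,0],"turn":[0,0,0],"hand":0.03},
])

```text
time: 17.05
ee_pos: [0.5484, -0.128, 0.0537]
eef_rot: [0.774, 0.633, 0.001, -0.001]
ft_force: [-0.4, -1.1, -2.8]
width: 0.0396
```

Call:
apply_moves([
  {"translation":[-0.0004,-0.002,0],"turn":[0,0,0],"hand":0.03},
  {"translation":[0,0,0],"turn":[0,0,0],"hand":0.03},
])

```text
time: 17.25
ee_pos: [0.5481, -0.1293, 0.0536]
eef_rot: [0.774, 0.633, 0.001, -0.001]
ft_force: [-1.1, 1.9, -2.8]
width: 0.0394
```

Call:
apply_moves([
  {"translation":[0,0,0],"turn":[0,0,0],"hand":0.03},
])

```text
time: 17.35
ee_pos: [0.5482, -0.1289, 0.0536]
eef_rot: [0.774, 0.633, 0.001, -0.001]
ft_force: [0.8, 1.9, -3.1]
width: 0.0396
```

Contact: the force stepped to about 1.9 N. I'll press about 4 mm further.

Call:
apply_moves([
  {"translation":[-0.0005,-0.0025,0],"turn":[0,0,0],"hand":0.03},
  {"translation":[-0.0005,-0.0025,0],"turn":[0,0,0],"hand":0.03},
  {"translation":[0,0,0],"turn":[0,0,0],"hand":0.03},
])

```text
time: 17.65
ee_pos: [0.5474, -0.1333, 0.0536]
eef_rot: [0.774, 0.634, 0.001, -0.001]
ft_force: [0.0, 2.9, -2.5]
width: 0.0394
```

Call:
apply_moves([
  {"translation":[0,0,0],"turn":[0,0,0],"hand":0.03},
])

```text
time: 17.75
ee_pos: [0.5474, -0.1331, 0.0536]
eef_rot: [0.774, 0.634, 0.001, -0.002]
ft_force: [0.8, 1.1, -2.4]
width: 0.0393
```

Call:
apply_moves([
  {"translation":[0,0,0],"turn":[0,0,0],"hand":0.03},
])

```text
time: 17.85
ee_pos: [0.5474, -0.133, 0.0537]
eef_rot: [0.774, 0.634, 0.002, -0.002]
ft_force: [0.2, 2.5, -2.3]
width: 0.0394
```

```bash
python3 s.py;python3 - <<'E'
from h import *
s=camera("scene")[:,:,::-1].copy();cv2.imwrite('pics/s5.png',s)
b=cv2.resize(s[180:230,120:220],(800,400),interpolation=2);cv2.imwrite('pics/c5.png',b)
E
```

```text
17.85 [ 0.5474 -0.133   0.0537] [[0.197, 0.98, 0.0], [0.98, -0.197, 0.005], [0.004, -0.001, -1.0]] yaw 78.63 w 0.0394 [ 0.21  2.49 -2.26] [-0.4   0.4   0.68  1.83 -0.3   1.01  0.2 ]
```

View pics/c5.png

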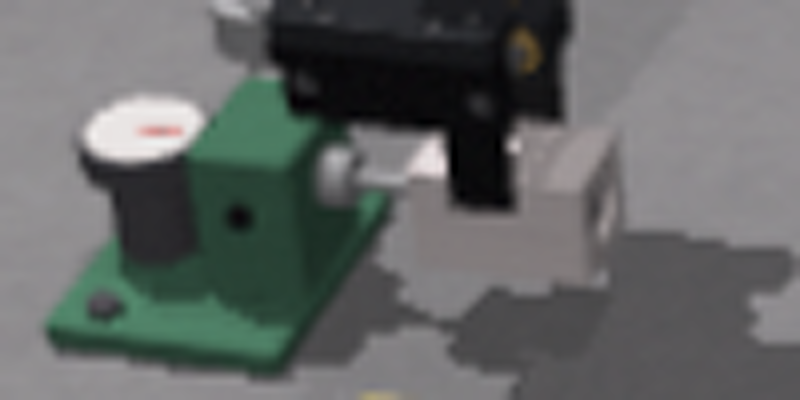

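The block sits well onto the pin (near-face edge at about (412,190), collar end at about (355,175)). The pin gave about 4–5 mm at about 2.5 N, far from the stop. Now I'll draw it straight off and lift.

Call:
apply_moves([
  {"translation":[0.002,0.01,0],"turn":[0,0,0],"hand":0.03},
  {"translation":[0.003,0.015,0],"turn":[0,0,0],"hand":0.03},
  {"translation":[0.003,0.015,0],"turn":[0,0,0],"hand":0.03},
  {"translation":[0.003,0.015,0],"turn":[0,0,0],"hand":0.03},
  {"translation":[0.003,0.015,0],"turn":[0,0,0],"hand":0.03},
])

```text
time: 18.4
ee_pos: [0.5617, -0.0607, 0.0537]
eef_rot: [0.775, 0.632, 0.001, -0.0]
ft_force: [0.6, -1.0, -3.0]
width: 0.0397
```

Call:
apply_moves([
  {"translation":[0,0.005,0.03],"turn":[0,0,0],"hand":0.03},
  {"translation":[-0.01,0.01,0.045],"turn":[0,0,0],"hand":0.03},
  {"translation":[-0.01,0.01,0.045],"turn":[0,0,0],"hand":0.03},
  {"translation":[-0.01,0.01,0.045],"turn":[0,0,0],"hand":0.03},
  {"translation":[-0.01,0.01,0.045],"turn":[-0.13,0.026,0],"hand":0.03},
])

```text
time: 18.9
ee_pos: [0.5165, -0.0124, 0.2648]
eef_rot: [0.775, 0.629, -0.056, 0.04]
ft_force: [0.8, 0.7, -3.0]
width: 0.0396
```

```bash
python3 s.py
```

```text
18.9 [ 0.5165 -0.0124  0.2648] [[0.203, 0.978, -0.037], [0.969, -0.206, -0.134], [-0.138, -0.008, -0.99]] yaw 78.17 w 0.0396 [ 0.77  0.71 -2.99] [-0.79  0.1   0.69  1.66  0.07  1.45 -0.32]
```

Call:
apply_moves([
  {"translation":[0,0,0.015],"turn":[-0.14,0.028,0],"hand":0.03},
  {"translation":[0,0,0.015],"turn":[-0.14,0.028,0],"hand":0.03},
  {"translation":[0,0,0.015],"turn":[-0.14,0.028,0],"hand":0.03},
  {"translation":[0,0,0.015],"turn":[-0.14,0.028,0],"hand":0.03},
  {"translation":[0,0,0.015],"turn":[-0.14,0.028,0],"hand":0.03},
])

```text
time: 19.4
ee_pos: [0.52, -0.0044, 0.3531]
eef_rot: [0.705, 0.572, -0.317, 0.274]
ft_force: [0.2, -1.5, -3.8]
width: 0.0393
```

```bash
python3 s.py
```

```text
19.4 [ 0.52   -0.0044  0.3531] [[0.145, 0.98, -0.134], [0.633, -0.196, -0.749], [-0.761, 0.023, -0.649]] yaw 77.13 w 0.0393 [ 0.21 -1.49 -3.78] [-0.99  0.37  0.63  1.46  0.53  1.83 -0.53]
```

Call:
apply_moves([
  {"translation":[0,0,0],"turn":[-0.14,0.028,0],"hand":0.03},
  {"translation":[0,0,0],"turn":[-0.14,0.028,0],"hand":0.03},
])

```text
time: 19.6
ee_pos: [0.5219, 0.0005, 0.3554]
eef_rot: [0.649, 0.529, -0.412, 0.359]
ft_force: [0.4, 0.2, -3.6]
width: 0.0394
```

```bash
python3 s.py
```

```text
19.6 [5.219e-01 5.000e-04 3.554e-01] [[0.1, 0.983, -0.154], [0.391, -0.182, -0.902], [-0.915, 0.03, -0.402]] yaw 75.64 w 0.0394 [ 0.36  0.23 -3.6 ] [-1.04  0.52  0.63  1.47  0.66  1.89 -0.56]
```

Call:
apply_moves([
  {"translation":[0,0,0],"turn":[-0.134,0.034,0],"hand":0.03},
  {"translation":[0,0,0],"turn":[-0.134,0.034,0],"hand":0.03},
  {"translation":[0,0,0],"turn":[-0.12,0.03,0],"hand":0.03},
  {"translation":[0,0,0],"turn":[0,0,0],"hand":0.03},
])

```text
time: 20.0
ee_pos: [0.5235, 0.0102, 0.3507]
eef_rot: [-0.536, -0.458, 0.539, -0.46]
ft_force: [-0.6, 0.4, -3.3]
width: 0.0393
```

```bash
python3 s.py
```

```text
20.0 [0.5235 0.0102 0.3507] [[-0.001, 0.988, -0.156], [-0.004, -0.156, -0.988], [-1.0, -0.0, 0.004]] yaw -105.25 w 0.0393 [-0.59  0.44 -3.33] [-1.07  0.75  0.65  1.52  0.83  1.97 -0.58]
```

The hole is within about 0.3° of straight up. I'll let it settle and take one last look.

Call:
apply_moves([
  {"translation":[0,0,0],"turn":[0,0,0],"hand":0.03},
  {"translation":[0,0,0],"turn":[0,0,0],"hand":0.03},
  {"translation":[0,0,0],"turn":[0,0,0],"hand":0.03},
])

```text
time: 20.3
ee_pos: [0.5243, 0.0113, 0.3519]
eef_rot: [0.54, 0.46, -0.534, 0.46]
ft_force: [0.6, -0.6, -2.1]
width: 0.0394
```

```bash
python3 s.py
python3 - <<'E'
from h import *
a=camera("scene")[:,:,::-1];t=camera("top")[:,:,::-1];p=proj("scene",readout.read_state()['ee_pos']);q=proj("top",readout.read_state()['ee_pos']);print(p,q,readout.read_state()['joint_vel'].round(4))
def cr(im,c,h):
    x,y=int(np.clip(c[0],h,511-h)),int(np.clip(c[1],h,383-h));return cv2.resize(im[y-h:y+h,x-h:x+h],(390,390),interpolation=2)
cv2.imwrite('pics/fin.png',np.vstack([np.hstack([cr(a,p,50),cr(t,q,50)])]))
E
```

```text
20.3 [0.5243 0.0113 0.3519] [[0.006, 0.988, -0.154], [0.006, -0.154, -0.988], [-1.0, 0.005, -0.007]] yaw 44.75 w 0.0394 [ 0.6  -0.59 -2.05] [-1.08  0.74  0.64  1.51  0.83  1.97 -0.58]
[232.64632172  99.08061893] [302.02528021 176.69567818] [ 0.0013  0.0092 -0.0026  0.0085  0.0026 -0.0011  0.0013]
```

View pics/fin.png

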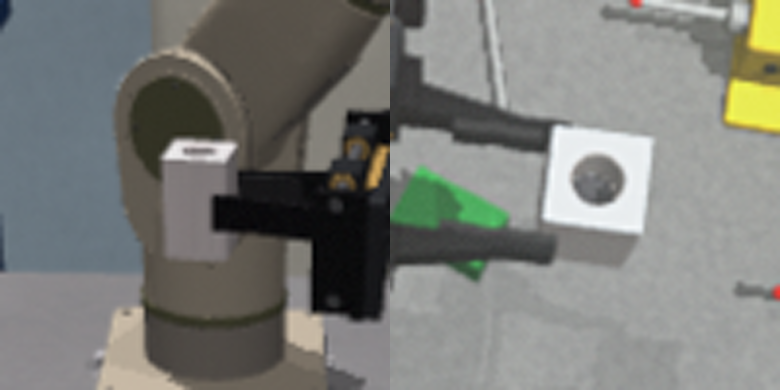

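The dark, deep hole is up at (598,180) in the top crop, and the block is upright and clear of everything. I'm handing in.

```bash
python3 -c "
from bench import order; print(order.close_job())"; python3 s.py
```

```text
the job is handed in; nothing more can be done
None
the job is handed in; nothing more can be done
```

The job is handed in, with the spacer held hole up in the gripper, about 0.35 m above the bench and clear of everything. It took about 20 s of the 66 s allowed.

- **Finding the end:** The first end I tried met the probe spring early, 2–3 N with the mouth only about 8–12 mm past the tip, so it was the shallow recess. I drew it off, set the block down, regrasped it half a turn round and tried the other end.
- **Probing:** The second end went about 30 mm onto the pin with no force. It then made contact and gave about 4–5 mm at about 2.5 N, well short of the 18 mm stop. I drew it straight off, lifted it and turned it 90°.
- **Last checks:** The hole axis was about 0.5° from vertical, the block was gripped at 39.4 mm, and the joint speeds were under 0.01 rad/s. The last picture shows the dark, deep hole on top.
- **Disagreements:** An early picture made me guess the wrong end was the shallow one, and the force test corrected that. The wrist force was noisy by about 1 N, so the give comes mostly from how far the arm moved after contact.
- **Not checked:** I did not compare the bystanders with their starting places in a full final picture. No move came near them and I felt no unexpected contact.

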